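# Clamp the checkerboard on the camera calibration rig

### The arm

A 6-joint arm with a two-finger parallel gripper is mounted at the origin on the work surface. World frame = base frame: x ahead of the robot, y to its left, z up, the work surface at z = 0. Lengths are in m, angles in degrees, forces in N, time in s.
With the tool pointing down it reaches from about 0.3 to 0.75 m from the base axis. Payload 8.5 kg.
Tool frame: the origin (TCP) lies midway between the tips of the shut fingers; the grasp point (between the pads) lies 19 mm behind it; z points along the fingers, y is the direction in which the jaws open and shut (so a half turn about z gives the same grasp; the last joint's range is limited). The gripper opens to 85 mm and grips with 20 to 120 N. Pads are 22 mm wide; open, the fingers measure 114 mm over their backs; the gripper's body (76 mm by 85 mm) begins 54 mm behind the grasp point. The pads swing forward as they close: fully open they stand 13 mm farther back than shut.
Start: joints at [-86.534, 21.807, 74.336, -0, 83.858, -12.336], TCP at [0.15, -0.529, 0.231] pointing down, gripper open.
Joint ranges: [-178.18, 178.18], [-50.72, 133.34], [12.68, 142.11], [-81.47, 261.47], [9.98, 163.14], [-165.26, 165.26]. Speed limits (degrees/s): [136.94, 136.94, 180, 180, 180, 180].

### API

Orientations are given as a 3x3 rotation matrix whose columns are the frame's x, y, z axes.
In Python, from rig import env, viewer, ticket gives the robot as it stands. The module is installed in compiled form; this text tells all that it offers.
- The arm moves only by the shell command python3 -m pendant 'ROWS' [FORCE]. ROWS is JSON, a list of rows, each a list of 3 entries, a list of its own where there are three numbers: the shift along the world's x, y, z in mm, then the turn about the world's z in rad, then the opening, from -1 (shut) to 1 (fully open). A call has 1 to 12 rows; each row shifts and turns the pose as measured when the row begins; what a row does not reach is not made up. A row lasts 1/8 s, in which the tool goes at most 62.5 mm and 10.7 degrees, less where a joint would pass 70% of its speed; a pose out of reach is approached as far as the arm can. A call with a gripper value outside its range is refused whole. The fingers move at their own pace and stop on an object; FORCE is the grip in N (left out, the last holds). Time passes only in rows, so rows that do not move let the fingers close. It gives the time, the measured TCP pose, the force and the opening at its end, in the units of the state.
- env.observe(): the state, without advancing time (a new reading comes with each control period).
- viewer.get_image(name): name is "scene" or "top" or "wrist"; returns (picture, depth): 480x640x3 uint8, red, green, blue; 480x640 float32, m along the optical axis (not along the pixel's ray), 0 where there is no reading.
- viewer.camera_params(name): a dict with "fx", "fy", "cx", "cy" (pixels), "D" ([k1, k2, p1, p2, k3] as OpenCV has them; the pictures are not rectified), "rvec" (rotation vector, rad) and "tvec" (3), from world to camera coordinates, as OpenCV has them; the wrist camera has in their place "T_tool_cam" (4x4, takes a point from camera to tool coordinates, whose origin is the TCP and whose axes are the flange's). Camera axes: x right, y down, z forward; pixel columns grow to the right and rows downward; lengths in m; the calibration is good to about 2 mm. A picture is of the moment at which its call begins: read the wrist's pose just before it. camera_params takes no time and is no camera call.
- ticket.close_job(): hands the job in, once; it reports no verdict.
The state is a dict: "time_s": time; "q": joint angles; "qvel": joint speeds; "joint_efforts": joint torques, N m; "position": TCP position; "tool_rot": TCP orientation; "ft_force": force on the tool from outside, world axes, zero at the start; "wrist_torque": the same for the moment, N m; "grip_width": finger opening in m.
Only numpy, scipy, OpenCV 4.12 (cv2) and the standard library are available. Lean on these libraries where they do the work, as an engineer would, in place of code of your own. Each camera call takes 0.05 s, during which the arm holds its last target. There are 200 camera calls.

### The job

Clamp the checkerboard plate down on the camera rig: with the back of a finger push the swung-out clamp strap round over the plate's edge until it is fully home against its stop pin, then push the cam lever all the way down with a fingertip so that it locks. Do not touch or shift the checkerboard plate itself, and leave the other things on the rig and the table as they are.

Things in the scene. Friction and masses are not known exactly. Their poses are not given: they have to be found in the camera images.
- rig: Calibration rig, fixed: grey aluminium base 300 (x) x 400 (y) x 12.7 mm. Origin: centre of its underside, z up; x from the checkerboard to the clamp. In its frame: clamp stud at (75, 0) mm; strap's stop pin, 8 mm wide, 43 mm high, at (20, 18); white 36 mm column at (0, 165), its webcam up to 240 mm high, reaching 90 mm inwards; three 24 mm high locating pins at the checkerboard's edges.
- target: The checkerboard plate, 130 (x) x 200 (y) x 8 mm, 0.5 kg, white with black squares, lying loose on the rig's base between three locating pins. Origin: centre of its underside. Its top is 20.7 mm above the table, its edge nearest the clamp's stud 78 mm from the stud's axis.
- clamp_pivot (a point): Point on the vertical axis of the clamp's stud, at the top of the rig's base plate (12.7 mm above the table). The strap and the cam lever turn together about this axis.
- strap_swing (a joint): Angle of the clamp strap about its upright stud, rad, anticlockwise from above. 0 = home against the stop pin, pointing along the rig's -x, its nose over the checkerboard's blank margin. Starts at 1.0 to 1.9, swung out beside the checkerboard (1.57: along the rig's -y); push it clockwise, on the side turned away from the checkerboard. Friction 0.1 N m, stays where left. Stops at 0 and 1.95.
- strap: Clamp strap, steel bar 147 x 28 x 16 mm. Origin on the stud's axis at the bar's underside; nose 105 mm to its -x, heel 42 mm to its +x. Upright plain sides, about 27 to 43 mm above the table while the lever is up; the brass pad under the nose is then 1.5 to 3 mm above the checkerboard. The lever presses the strap down onto it.
- strap_push (a point): Point on the strap's centre line, half-way up the bar, 55 mm from the stud's axis towards the nose: a good place for a finger against the bar's side (14 mm from this line). There a fingertip can stand down beside the bar, to some 20 mm above the table, without being over the checkerboard.
- strap_nose (a point): Point on the strap's centre line, half-way up the bar, over the nose pad, 93 mm from the stud's axis.
- cam_lever (a joint): Angle of the cam lever about its level pin, rad. 0 = upright; it goes down over the heel, away from the nose (along the strap's +x). 1.5 = fully down, level, at its stop, locked. Starts leaning at 0.25 to 0.55. Friction 0.22 N m (push of 3 to 4 N at the tip, 7 to 9 N at 35 mm from the pin), stays where left. It turns round with the strap.
- lever_pin (a point): Middle of the cam lever's horizontal pin, on the stud's axis, 61.5 mm above the table.
- lever_tip (a point): Centre of the rounded end of the lever's black handle (15 mm thick, 22 mm wide), 84 mm from the pin. The handle before it is 9 mm thick and 19 mm wide, straight from the pin to the tip.
- post: Bystander: upright steel post, 13 mm diameter, 60 mm high, on a 32 mm foot, loose on the rig's base. Origin: centre of its underside.
- driver: Bystander: hex driver with black handle, 145 mm long, 20 mm thick, lying loose on the rig's base. Origin: under the handle's front end.
- screw_tray: Bystander: small grey two-part tray, 70 x 55 x 22 mm, loose on the rig's base. Origin: centre of its underside.
- mug: Bystander: white mug, 80 mm diameter, 95 mm high, on the table. Origin: centre of its underside.
- tape: Bystander: roll of clear tape, 90 mm diameter, 22 mm high, lying on the table. Origin: centre of its underside.
- saucer: Bystander: white saucer, 150 mm diameter, with the cookie on it. Origin: centre of its underside.
- cookie: Bystander: dark cookie, 84 mm diameter, 16 mm thick, on the saucer. Origin: centre of its underside.
- marker: Bystander: white marker pen with black cap, 145 mm long, lying on the table. Origin: under its middle.

How it is judged:
By the outcome, as a careful person would: the job done as asked, in the order asked, and still so for the second after the job is handed in, with the robot touching nothing.
It also fails if it takes over 53 s, if anything falls off the work surface, if the arm or the gripper's body presses on something with over 40 N, if the wrist force passes 120 N, or if a joint passes its speed limit or range.

## Working session

There is one attempt and no reset: what is moved stays moved. The work goes in short steps, Python scripts to look and compute and a shell command to move; the robot and the scene stay as the last step left them, time stands still between calls to the robot, and variables do not carry over. Pictures are saved under pics/ and viewed, about 8 in all and at most 12, crops included, and the job is handed in when it is done.

```bash
mkdir -p pics
cat > h.py <<'E'
import numpy as np, cv2
from rig import env, viewer, ticket
def cam(n):
    p=viewer.camera_params(n); K=np.array([[p['fx'],0,p['cx']],[0,p['fy'],p['cy']],[0,0,1.]]); D=np.array(p['D'],float)
    if 'rvec' in p:
        R=cv2.Rodrigues(np.array(p['rvec'],float))[0]; t=np.array(p['tvec'],float).ravel()
    else:
        s=env.observe(); T=np.eye(4); T[:3,:3]=s['tool_rot']; T[:3,3]=s['position']
        M=np.linalg.inv(T@np.array(p['T_tool_cam'])); R,t=M[:3,:3],M[:3,3]
    return K,D,R,t
def plane(c,uv,z):
    K,D,R,t=c; n=cv2.undistortPoints(np.array(uv,float).reshape(-1,1,2),K,D).reshape(-1,2)
    d=np.c_[n,np.ones(len(n))]@R; o=-R.T@t
    return o+d*((z-o[2])/d[:,2])[:,None]
def cloud(c,depth):
    K,D,R,t=c; v,u=np.mgrid[:480,:640]; n=cv2.undistortPoints(np.stack([u,v],-1).reshape(-1,1,2).astype(float),K,D).reshape(480,640,2)
    P=np.dstack([n,np.ones((480,640))])*depth[...,None]
    return (P-t)@R
def proj(c,X):
    K,D,R,t=c; return cv2.projectPoints(np.array(X,float).reshape(-1,1,3),cv2.Rodrigues(R)[0],t,K,D)[0].reshape(-1,2)
E
python3 - <<'E'
from h import *
for n in ('top','scene'):
    c=cam(n); im,d=viewer.get_image(n); cv2.imwrite(f'pics/{n}0.png',im[...,::-1]); np.savez(f'{n}0.npz',im=im,d=d)
    print(n,-c[2].T@c[3],c[0][0,0],(d>0).mean())
E
```

```text
top [0.27853714 0.03661151 1.503175  ] 508.47684761424745 0.9957552083333333
scene [1.42594843 0.4904536  1.21845267] 555.6861372360286 0.9907194010416667
```

View pics/top0.png

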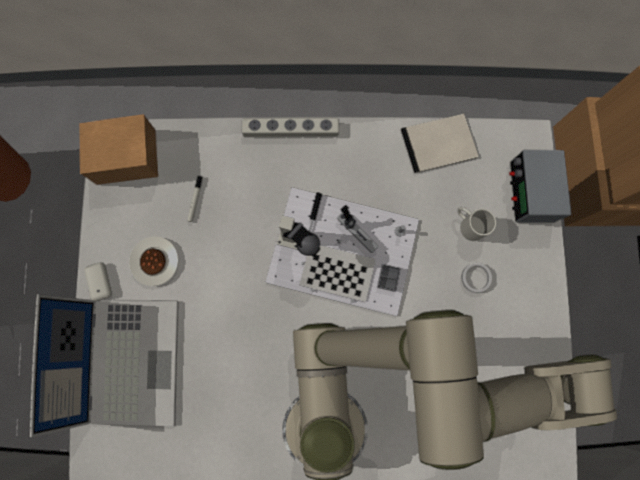

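View pics/scene0.png

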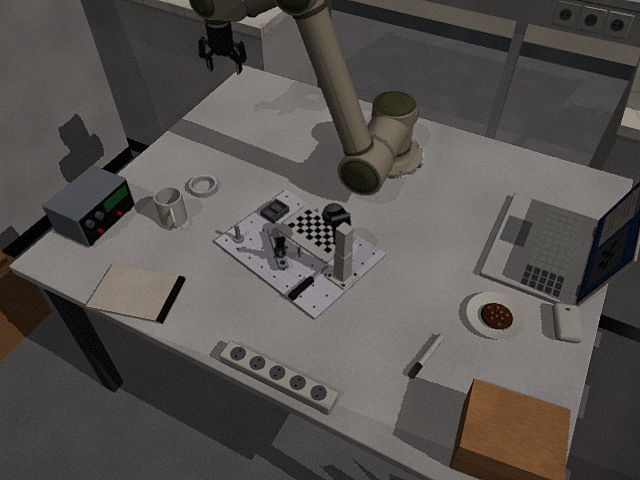

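The top view shows the rig with corners near (290,188), (418,217), (398,314), (267,284), the clamp near (350,225), its strap running to about (375,260), and the post at (401,231). Next I'll measure these.

Run:
```python
from h import *
f=np.load('top0.npz'); im,d=f['im'],f['d']; c=cam('top')
P=plane(c,[(290,188),(418,217),(398,314),(267,284)],.0127); print(P.round(4)); 
print([np.linalg.norm(P[i]-P[i-1]).round(3) for i in range(4)], P.mean(0))
X=cloud(c,d); Z=X[...,2]
crop=im[170:330,250:450]; a=cv2.resize(crop,(800,640),interpolation=cv2.INTER_CUBIC)[:600]
cv2.imwrite('pics/c1.png',a[...,::-1])
# heights along clamp
for v in range(200,276,4): print(v,' '.join('%4d'%(1000*z) for z in Z[v,330:412:3]))
```

```text
[[ 0.7098  0.0979  0.0127]
 [ 0.6184 -0.2895  0.0127]
 [ 0.328  -0.2187  0.0127]
 [ 0.4182  0.1644  0.0127]]
[np.float64(0.299), np.float64(0.398), np.float64(0.299), np.float64(0.393)] [ 0.51861104 -0.06148274  0.0127    ]
200    5   13    8   15    9   -3   -1   -6    2   -1    0    1    0   -1   -6    0   -4    0    4    5    1   -7    1    4   -3   -2    3    0
204   15   13   12    8   10   15   15    9    9   16   11   -5   -1    6    0    0   -5   -5   -1    2   -3    2    4    1   -4    0    0   -3
208   11    7    7   13  145  148  144   16   16    4   12   15    9   13   13   12    0   -1    2   -1    0    0   -1    4    3   -8    0    1
212   12   12   13    6    3  129  126   11   10    5   12   14    8   13    6   11    6    3   11    8   11    2   -2    5    0   -2    0   -5
216   14   14   14   47   51  117  109   98   14   14   10   14   14    9    8   12   13   14   14   13   19    7   10   16    1   10    4   -5
220   10   13   14   32   45   92   89   81   78   10   12   10   12   11   14   10   15   12    6   10   12   12    8   10   16   12   15   11
224   14    
[... 1159 characters left out ...]
  18   23   15   21   24   20   18   21   12    9    9   16   10    8   17   17    5   10    8   10   11    9   10    8    2
260   21   21   19   18   23   18   23   19   24   22   23   19   20   15   20   22   16   16   16   14   13   16    7   15   14    9    6    7
264   18   21   13   17   11   19   22   20   21   11   16   14   19   23   22    5    9   12   31   18   10   11    9   15   14   16   11    0
268   20   20   23   25   16   18   15   15   25   16   24   20   22   17   17   13   14   35   17   15   13   17   27   36   14    4   -5    1
272   20   21   20   15   14   20   18   22   21   18   22   20   23   22   21   16    9   34   14   16   14   12   13   28   15    8    0   -3
```

View pics/c1.png

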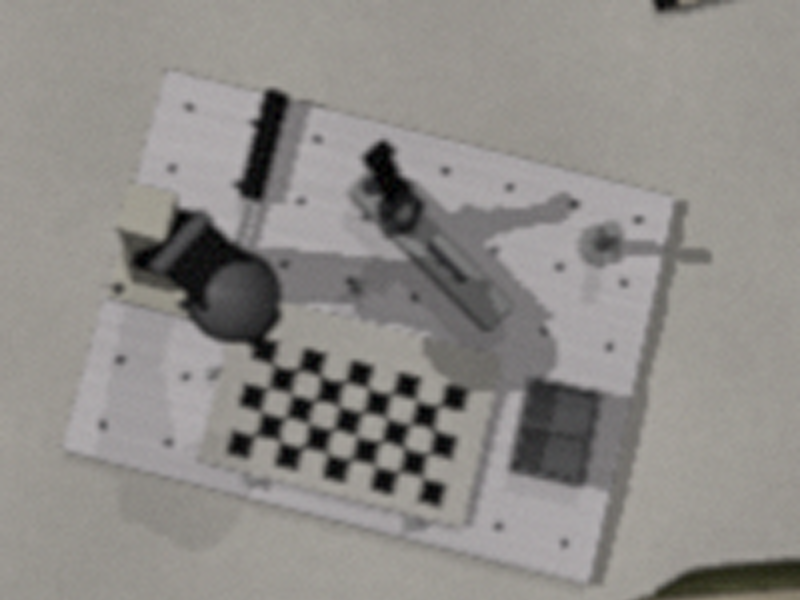

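The crop shows the strap running from its heel near crop (365,195) to its nose near (495,315). The lever leans up-left with its tip at (380,155), and the post is at (602,243). Next I'll fit the strap and plan the approach.

Run:
```python
from h import *
f=np.load('top0.npz'); d=f['d']; c=cam('top'); X=cloud(c,d)
yaw=np.arctan2(-.0687,.291); C=np.array([.5186,-.0615]); ex=np.array([np.cos(yaw),np.sin(yaw)]); ey=np.array([-ex[1],ex[0]])
stud=C+.075*ex; print('yaw',yaw,'stud',stud)
r=np.dstack([(X[...,:2]-stud)@ex,(X[...,:2]-stud)@ey])
rad=np.hypot(r[...,0],r[...,1])
m=(X[...,2]>.035)&(X[...,2]<.052)&(rad<.13)&(r[...,1]<.01)
n,l,s,ce=cv2.connectedComponentsWithStats(m.astype(np.uint8)); k=1+np.argmax(s[1:,4]); m=l==k
p=r[m]; L=cv2.fitLine(p.astype(np.float32),cv2.DIST_HUBER,0,.001,.001).ravel(); print('line',L,'n',m.sum())
dirn=L[:2]*np.sign(L[1])*-1; ang=np.arctan2(dirn[1],dirn[0])-np.pi
print('swing',(ang+np.pi)%(2*np.pi)-np.pi, 'offset of stud from line', np.cross(dirn,-L[2:]),'extent',(p@dirn).min(),(p@dirn).max())
t=(X[...,2]>.075)&(rad<.08)&(r[...,1]<.06); print('lever pts rig',np.c_[r[t],X[t][:,2]][::6].round(3))
q=(X[...,2]>.035)&(r[...,1]<-.08)&(r[...,1]>-.2)&(abs(r[...,0])<.1); print('post',np.c_[r[q],X[q][:,2]].round(3))
s=env.observe(); print(s['tool_rot'].round(3) if hasattr(s['tool_rot'],'round') else s['tool_rot'],s['time_s'],s['grip_width'])
print(np.array(viewer.camera_params('wrist')['T_tool_cam']).round(3))
```

```text
yaw -0.2318375359528091 stud [ 0.59159344 -0.07873247]
line [ 0.5431772   0.8396181  -0.03060847 -0.04754543] n 317
swing 0.9965794 offset of stud from line -0.00012616254 extent 0.0042935071367520075 0.10537958375733486
lever pts rig [[ 0.025  0.026  0.147]
 [ 0.023  0.02   0.148]
 [ 0.022  0.02   0.144]
 [ 0.018  0.022  0.145]
 [ 0.014  0.026  0.144]
 [ 0.01   0.031  0.144]
 [ 0.018  0.015  0.128]
 [ 0.013  0.02   0.131]
 [ 0.01   0.022  0.13 ]
 [ 0.007  0.024  0.13 ]
 [ 0.015  0.007  0.111]
 [ 0.011  0.009  0.112]
 [ 0.008  0.014  0.111]
 [ 0.002  0.019  0.118]
 [ 0.01   0.002  0.098]
 [ 0.005  0.01   0.102]
 [ 0.002  0.018  0.095]
 [ 0.009 -0.002  0.082]
 [ 0.001  0.009  0.092]
 [-0.001  0.013  0.083]
 [ 0.006 -0.009  0.078]
 [ 0.001  0.001  0.076]
 [-0.008  0.009  0.079]]
post [[ 0.024 -0.148  0.072]
 [ 0.025 -0.151  0.072]
 [ 0.02  -0.146  0.075]
 [ 0.022 -0.149  0.069]
 [ 0.021 -0.151  0.075]
 [ 0.022 -0.154  0.075]
 [ 0.019 -0.145  0.066]
 [ 0.018 -0.147  0.07 ]
 [ 0.018 -0.149  0.076]
 [ 0.019 -0.152  0.074]
 [ 0.021 -0.156  0.069]
 [ 0.02  -0.145  0.045]
 [ 0.016 -0.145  0.
[... 1141 characters left out ...]
 -0.086  0.048]
 [-0.065 -0.081  0.043]
 [-0.063 -0.085  0.036]
 [-0.066 -0.082  0.037]
 [-0.094 -0.118  0.036]
 [-0.096 -0.127  0.038]
 [-0.096 -0.139  0.037]
 [-0.094 -0.145  0.037]
 [-0.094 -0.148  0.04 ]
 [-0.096 -0.152  0.035]
 [-0.096 -0.154  0.042]
 [-0.095 -0.157  0.038]
 [-0.094 -0.16   0.036]
 [-0.095 -0.169  0.036]]
[[ 0.962  0.272 -0.   ]
 [ 0.272 -0.962  0.001]
 [ 0.    -0.001 -1.   ]] 0.1 0.08543871216565459
[[-0.    -0.947 -0.322  0.083]
 [ 1.    -0.    -0.001 -0.001]
 [ 0.001 -0.322  0.947 -0.142]
 [ 0.     0.     0.     1.   ]]<stdin>:11: DeprecationWarning: Arrays of 2-dimensional vectors are deprecated. Use arrays of 3-dimensional vectors instead. (deprecated in NumPy 2.0)
```

```bash
python3 -m pendant '[[[43,38,0],0.18,-1],[[43,38,0],0.18,-1],[[43,38,0],0.18,-1],[[43,38,0],0.18,-1],[[43,38,0],0.18,-1],[[43,38,0],0.18,-1],[[43,38,0],0.18,-1],[[43,38,0],0.18,-1],[[43,38,0],0.18,-1],[[43,38,0],0.18,-1]]'
python3 -m pendant '[[[0,0,0],0.18,-1],[[0,0,0],0.18,-1],[[0,0,0],0.18,-1],[[0,0,0],0.18,-1],[[0,0,0],0.18,-1],[[0,0,0],0.18,-1],[[0,0,0],0.18,-1],[[0,0,0],0.18,-1],[[0,0,0],0.18,-1]]'
```

```text
time_s: 1.35
position: [0.5882, -0.1368, 0.2275]
tool_rot: [[-0.528, 0.849, -0.007], [0.849, 0.528, -0.001], [0.003, -0.006, -1.0]]
ft_force: [-0.3, -0.4, -0.3]
grip_width: -0.0001
time_s: 2.48
position: [0.5895, -0.1319, 0.2221]
tool_rot: [[-0.787, -0.617, -0.007], [-0.617, 0.787, -0.01], [0.012, -0.003, -1.0]]
ft_force: [0.6, -0.9, 0.3]
grip_width: 0.0001
```

```bash
python3 -m pendant '[[[-13,-18,0],0.1,-1],[[0,0,0],0,-1]]'
python3 - <<'E'
from h import *
c=cam('wrist'); im,d=viewer.get_image('wrist'); s=env.observe(); print(s['position'],np.array(s['tool_rot']).round(3).tolist())
stud=np.array([.5916,-.0787]);yaw=-.2318
def W(x,y,z): return [stud[0]+x*np.cos(yaw)-y*np.sin(yaw),stud[1]+x*np.sin(yaw)+y*np.cos(yaw),z]
th=.997; sd=np.array([-np.cos(th),-np.sin(th)]); a=np.array([np.sin(th),-np.cos(th)])
pts=[W(*(l*sd+k*a),.043) for l,k in [(20,0),(105,14),(105,-14),(20,14)]] if 0 else [W(*(l*sd+k*a),.043) for l,k in [(.02,.014),(.105,.014),(.105,-.014),(.06,.014)]]
u=proj(c,pts); print(u.round())
for p in u: cv2.circle(im,tuple(int(v) for v in p),3,(255,0,0),1)
cv2.imwrite('pics/w1.png',im[...,::-1])
E
```

```text
time_s: 2.72
position: [0.576, -0.1499, 0.2212]
tool_rot: [[-0.718, -0.696, -0.008], [-0.695, 0.718, -0.009], [0.012, -0.001, -1.0]]
ft_force: [0.4, 0.5, 0.0]
grip_width: -0.0001
[ 0.57641361 -0.14924018  0.22121652] [[-0.719, -0.695, -0.008], [-0.695, 0.719, -0.009], [0.012, -0.001, -1.0]]
[[339. 251.]
 [341. 168.]
 [370. 168.]
 [340. 214.]]
```

View pics/w1.png

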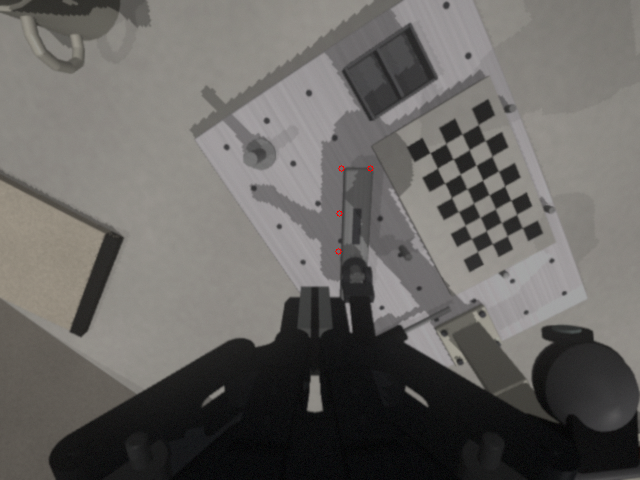

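The wrist view shows the fitted strap edge points, (341,168) to (339,251), within a few pixels of the strap. The fingers are at (315,300), on the free side of the bar, the post is at (258,152), and the lever tip is near (357,275). I'll go down now.

```bash
python3 -m pendant '[[[0,0,-50],0,-1],[[0,0,-50],0,-1],[[0,0,-50],0,-1],[[0,0,-20],0,-1],[[0,0,-10],0,-1],[[0,0,0],0,-1]]'
```

```text
time_s: 3.52
position: [0.5784, -0.1461, 0.0365]
tool_rot: [[-0.724, -0.69, -0.004], [-0.69, 0.724, -0.009], [0.01, -0.004, -1.0]]
ft_force: [1.1, -0.7, 0.9]
grip_width: -0.0001
```

```bash
python3 - <<'E'
from h import *
s=env.observe(); prev=np.array(s['position'][:2]); stud=np.array([.5916,-.0787]);yaw=-.2318
R=np.array([[np.cos(yaw),-np.sin(yaw)],[np.sin(yaw),np.cos(yaw)]])
for th in [1.0,.9,.8,.7,.6,.5,.4,.3,.2,.1,.05,0,-.03]:
    p=stud+R@(.060*np.array([-np.cos(th),-np.sin(th)])+.0285*np.array([np.sin(th),-np.cos(th)]))
    print(th,p.round(4),(1000*(p-prev)).round(1)); prev=p
E
python3 -m pendant '[[[-1,-1,-9],0,-1],[[0,0,0],0,-1]]'
```

```text
1.0 [ 0.5683 -0.1409] [-10.1   5.2]
0.9 [ 0.5622 -0.1382] [-6.1  2.6]
0.8 [ 0.5564 -0.135 ] [-5.8  3.2]
0.7 [ 0.5509 -0.1312] [-5.4  3.8]
0.6 [ 0.5459 -0.1269] [-5.   4.3]
0.5 [ 0.5413 -0.1221] [-4.6  4.8]
0.4 [ 0.5372 -0.1168] [-4.1  5.2]
0.3 [ 0.5337 -0.1112] [-3.5  5.6]
0.2 [ 0.5307 -0.1053] [-3.   5.9]
0.1 [ 0.5284 -0.0991] [-2.3  6.2]
0.05 [ 0.5274 -0.0959] [-0.9  3.2]
0 [ 0.5267 -0.0927] [-0.8  3.2]
-0.03 [ 0.5263 -0.0907] [-0.4  2. ]
time_s: 3.78
position: [0.5782, -0.1473, 0.0285]
tool_rot: [[-0.724, -0.689, -0.002], [-0.689, 0.724, -0.01], [0.008, -0.006, -1.0]]
ft_force: [0.3, 0.2, 0.9]
grip_width: -0.0001
```

```bash
python3 -m pendant '[[[-5,3,-1],0,-1],[[-5,3,0],0,-1],[[-6,2.6,0],-0.1,-1],[[-5.8,3.2,0],-0.1,-1],[[-5.4,3.8,0],-0.1,-1],[[-5,4.3,0],-0.1,-1]]'
```

```text
time_s: 4.53
position: [0.5452, -0.1276, 0.0296]
tool_rot: [[-0.94, -0.341, -0.001], [-0.341, 0.94, -0.014], [0.006, -0.013, -1.0]]
ft_force: [-0.6, -1.5, -1.0]
grip_width: 0.0001
```

```bash
python3 -m pendant '[[[-4.4,5.2,-2],-0.1,-1],[[-4.1,5.2,-1],-0.1,-1],[[-3.5,5.6,0],-0.1,-1],[[-3,5.9,0],-0.1,-1],[[0,0,0],0,-1]]'
python3 - <<'E'
from h import *
im,d=viewer.get_image('top'); cv2.imwrite('pics/t2.png',cv2.resize(im[170:320,250:450],(800,600),interpolation=cv2.INTER_CUBIC)[...,::-1])
E
```

```text
time_s: 5.15
position: [0.5294, -0.1058, 0.0288]
tool_rot: [[-0.998, 0.065, -0.003], [0.065, 0.998, -0.017], [0.002, -0.017, -1.0]]
ft_force: [1.0, -0.6, -0.0]
grip_width: -0.0001
```

View pics/t2.png

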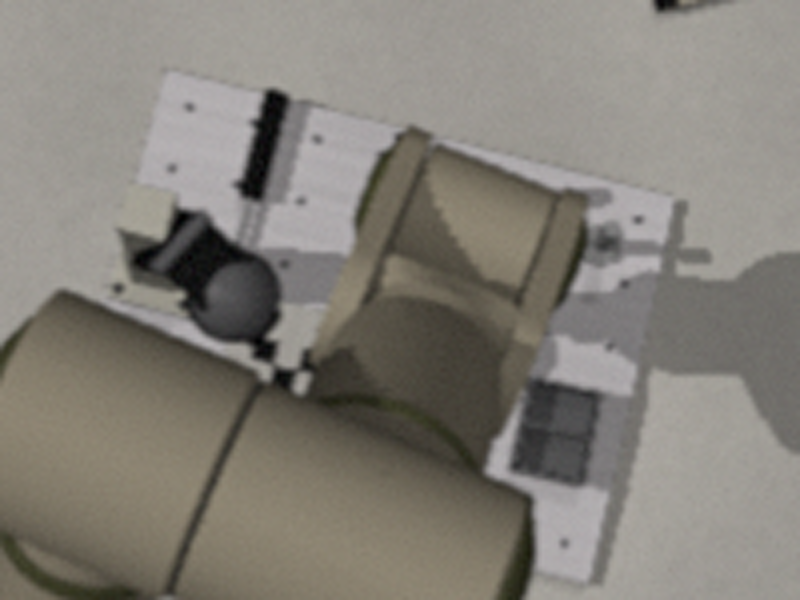

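The top view shows the arm covering the clamp. The webcam (235,300), post (602,243) and tray (555,432) haven't moved. I'll finish the swing, watching the force.

```bash
python3 -m pendant '[[[-2,5,-1],-0.1,-1],[[-1,4,0],-0.1,-1],[[-0.5,2,0],0,-1]]'; python3 -m pendant '[[[-0.5,2,0],0,-1]]';  python3 -m pendant '[[[-0.5,2,0],0,-1]]'
```

```text
time_s: 5.58
position: [0.526, -0.0959, 0.0284]
tool_rot: [[-0.966, 0.26, -0.005], [0.26, 0.965, -0.017], [0.001, -0.018, -1.0]]
ft_force: [0.9, -2.2, -1.1]
grip_width: 0.0002
time_s: 5.7
position: [0.5258, -0.0941, 0.0285]
tool_rot: [[-0.966, 0.258, -0.005], [0.258, 0.966, -0.018], [-0.0, -0.018, -1.0]]
ft_force: [1.8, -2.0, -0.8]
grip_width: 0.0002
time_s: 5.82
position: [0.5255, -0.0922, 0.0285]
tool_rot: [[-0.967, 0.256, -0.004], [0.256, 0.966, -0.018], [-0.001, -0.018, -1.0]]
ft_force: [0.5, -1.5, -1.2]
grip_width: -0.0002
```

```bash
for i in 1; do python3 -m pendant '[[[0.5,2,0],0,-1]]' | grep -E "pos|ft"; done; python3 -m pendant '[[[0.5,2,0],0,-1]]'| grep -E "pos|ft"; python3 -m pendant '[[[0.5,2,0],0,-1]]'| grep -E "pos|ft"
```

```text
position: [0.5257, -0.0901, 0.0285]
ft_force: [-0.5, -1.4, 0.9]
position: [0.5258, -0.0883, 0.0285]
ft_force: [-4.1, -8.0, 1.2]
position: [0.5259, -0.0875, 0.0285]
ft_force: [-4.7, -13.4, 1.6]
```

```bash
python3 -m pendant '[[[0.5,2,0],0,-1],[[0,0,0],0,-1]]'| grep -E "pos|ft"; python3 -m pendant '[[[-3,-14,0],0,-1],[[-2,-8,0],0,-1],[[0,0,50],0,-1],[[0,0,55],0,-1],[[0,0,55],0,-1],[[0,0,30],0,-1],[[0,0,0],0,-1]]'
python3 - <<'E'
from h import *
c=cam('wrist'); im,d=viewer.get_image('wrist'); np.savez('w2.npz',im=im,d=d)
stud=np.array([.5916,-.0787]);yaw=-.2318
def W(x,y,z): return [stud[0]+x*np.cos(yaw)-y*np.sin(yaw),stud[1]+x*np.sin(yaw)+y*np.cos(yaw),z]
u=proj(c,[W(-.105,.014,.043),W(-.105,-.014,.043),W(-.03,-.014,.043),W(-.03,.014,.043),W(-.055,.018,.043)]); print(u.round())
for p in u: cv2.circle(im,tuple(int(v) for v in p),3,(255,0,0),1)
cv2.imwrite('pics/w2.png',im[...,::-1])
E
```

```text
position: [0.5257, -0.0886, 0.0287]
ft_force: [-1.9, -6.5, 0.3]
time_s: 7.32
position: [0.5189, -0.1122, 0.224]
tool_rot: [[-0.967, 0.253, -0.01], [0.253, 0.967, -0.023], [0.004, -0.024, -1.0]]
ft_force: [-0.3, 0.4, -0.2]
grip_width: -0.0001
[[383. 169.]
 [354. 169.]
 [353. 242.]
 [380. 242.]
 [385. 219.]]
```

View pics/w2.png

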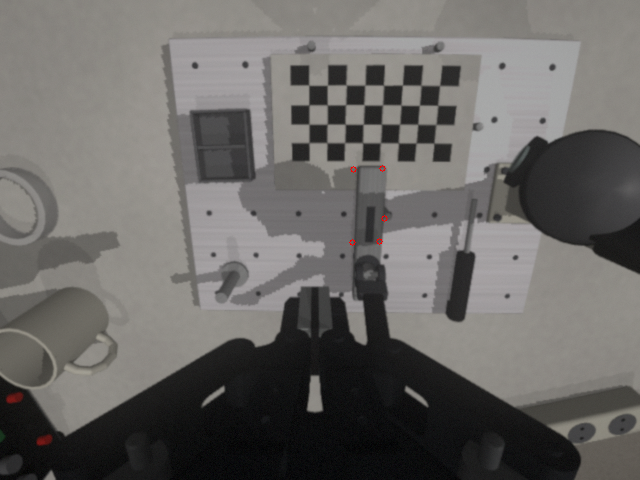

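The strap is square to the rig and against the stop pin at (388,214), with its nose at (370,168) over the plate's margin. It sits about 3 px (2 mm) to the +y side of my model. The plate, post, driver and tray are in place. Next, the lever.

```bash
python3 -m pendant '[[[29,19,0],0.02,-1],[[29,19,0],0,-1],[[0,0,-45],0,-1],[[0,0,-45],0,-1],[[0,0,0],0,-1]]'
python3 - <<'E'
from h import *
s=env.observe(); p=np.array(s['position']); e=np.array([np.cos(-.2318),np.sin(-.2318)]); d=p[:2]-[.5916,-.0787]
print('rig rel',d@e, d@[-e[1],e[0]],p[2])
c=cam('wrist'); im,dd=viewer.get_image('wrist'); cv2.imwrite('pics/w3.png',im[...,::-1])
q=None
for th in [.35,.5,.65,.8,.95,1.1,1.25,1.4,1.5]:
    x=72*np.sin(th)-4.5*np.cos(th)-11; z=61.5+72*np.cos(th)+4.5*np.sin(th)
    st='' if q is None else ((x-q[0])*e).round(1).tolist()+[round(z-q[1],1)]
    print(th,round(x,1),round(z,1),st); q=(x,z)
E
```

```text
time_s: 8.0
position: [0.575, -0.0723, 0.1221]
tool_rot: [[-0.972, 0.233, -0.024], [0.234, 0.972, -0.017], [0.019, -0.022, -1.0]]
ft_force: [0.1, -0.3, -0.5]
grip_width: 0.0002
rig rel -0.01760153679667559 0.0024159187027951922 0.12209854137939523
0.35 9.5 130.7 
0.5 19.6 126.8 [9.8, -2.3, np.float64(-3.8)]
0.65 29.0 121.5 [9.2, -2.2, np.float64(-5.3)]
0.8 37.5 114.9 [8.3, -2.0, np.float64(-6.7)]
0.95 44.9 107.0 [7.2, -1.7, np.float64(-7.8)]
1.1 51.1 98.2 [6.0, -1.4, np.float64(-8.9)]
1.25 55.9 88.5 [4.7, -1.1, np.float64(-9.7)]
1.4 59.2 78.2 [3.2, -0.8, np.float64(-10.3)]
1.5 60.5 71.1 [1.3, -0.3, np.float64(-7.1)]
```

View pics/w3.png

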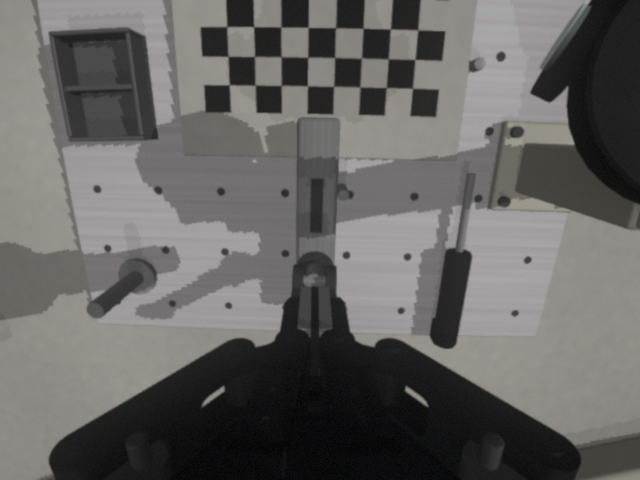

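The fingers at (315,300) are in line with the strap's centre line (318). The strap is square and against the pin (343,190). I'll start the lever arc.

```bash
python3 -m pendant '[[[10,-2.3,8],0,-1],[[9,-2,1],0,-1],[[8,-2,0],0,-1]]' | grep -E "time|pos|ft"; python3 -m pendant '[[[9.8,-2.3,-3.8],0,-1],[[9.2,-2.2,-5.3],0,-1]]'| grep -E "time|pos|ft"
```

```text
time_s: 8.43
position: [0.6049, -0.0798, 0.1373]
ft_force: [-3.4, 1.2, -1.4]
time_s: 8.68
position: [0.6245, -0.0847, 0.1282]
ft_force: [-2.7, -0.7, 0.4]
```

```bash
python3 -m pendant '[[[3.5,-1,-7],0,-1],[[4,-1,-7],0,-1],[[7,-1.6,-8.5],0,-1]]' | grep -E "time|pos|ft"; python3 -m pendant '[[[5,-1.3,-9],0,-1],[[4,-1,-9.5],0,-1]]'| grep -E "time|pos|ft"
```

```text
time_s: 9.05
position: [0.6407, -0.0887, 0.1046]
ft_force: [-1.4, -0.8, 1.5]
time_s: 9.3
position: [0.6507, -0.0915, 0.085]
ft_force: [-2.1, -0.1, 3.1]
```

```bash
python3 -m pendant '[[[0,0,-8],0,-1],[[-0.5,0,-6],0,-1]]' | grep -E "time|pos|ft"; python3 -m pendant '[[[0,0,-3],0,-1]]'| grep -E "time|pos|ft"; python3 -m pendant '[[[0,0,-2],0,-1]]'| grep -E "time|pos|ft"; python3 -m pendant '[[[0,0,-2],0,-1]]'| grep -E "time|pos|ft"
```

```text
time_s: 9.55
position: [0.6516, -0.0917, 0.0702]
ft_force: [3.1, -0.6, 5.9]
time_s: 9.68
position: [0.6523, -0.0918, 0.0689]
ft_force: [-5.0, 1.4, 22.7]
time_s: 9.8
position: [0.6523, -0.0918, 0.0691]
ft_force: [-7.1, 0.0, 18.1]
time_s: 9.93
position: [0.6522, -0.0918, 0.0692]
ft_force: [-5.3, 0.8, 15.9]
```

```bash
python3 -m pendant '[[[0,0,-5],0,-1]]'| grep -E "pos|ft"; python3 -m pendant '[[[0,0,20],0,-1],[[0,0,50],0,-1],[[0,0,50],0,-1],[[-30,7,40],0,-1],[[-30,7,20],0,-1],[[-10,2,0],0,-1],[[0,0,0],0,-1]]'
python3 - <<'E'
from h import *
c=cam('wrist'); im,d=viewer.get_image('wrist'); cv2.imwrite('pics/w4.png',im[...,::-1])
im,d=viewer.get_image('scene'); cv2.imwrite('pics/s4.png',cv2.resize(im[160:330,190:400],(741,600),interpolation=cv2.INTER_CUBIC)[...,::-1])
E
```

```text
position: [0.6527, -0.0919, 0.068]
ft_force: [-9.5, 2.4, 36.5]
time_s: 10.92
position: [0.5771, -0.0738, 0.2485]
tool_rot: [[-0.972, 0.233, -0.011], [0.233, 0.972, -0.021], [0.006, -0.023, -1.0]]
ft_force: [0.1, 0.0, -0.1]
grip_width: -0.0005
```

View pics/w4.png

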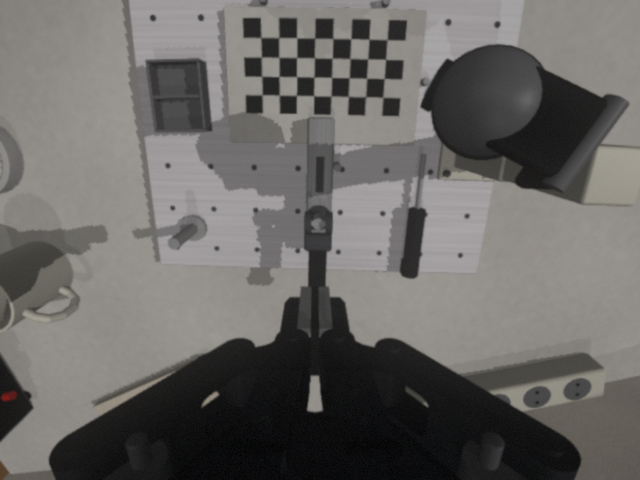

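View pics/s4.png

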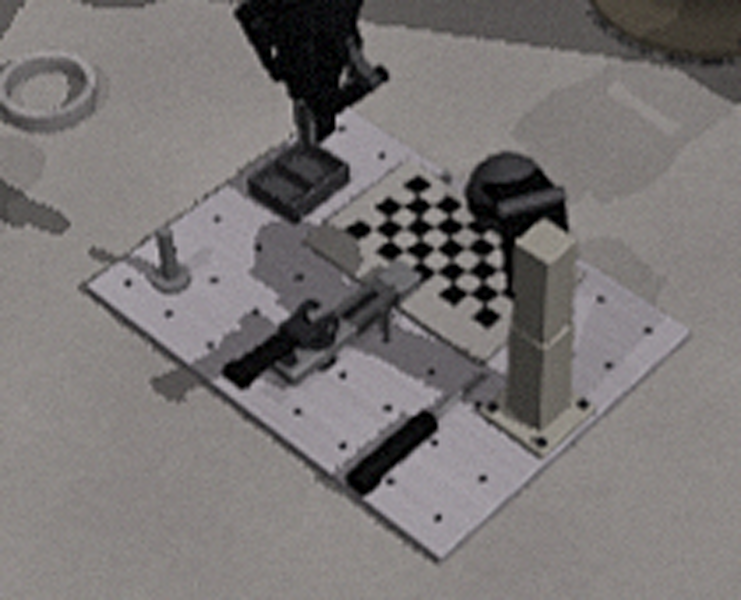

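Both views show the lever lying level along the heel, the strap against its pin and the nose over the plate's margin. The bystanders are in place. I'll check the lever's height numerically, and if it's right, hand in.

Run:
```python
from h import *
c=cam('scene'); im,d=viewer.get_image('scene'); X=cloud(c,d); e=np.array([np.cos(-.2318),np.sin(-.2318)])
D=X[...,:2]-[.5916,-.0787]; x=D@e; y=D@[-e[1],e[0]]
for a,b in [(.03,.045),(.045,.06),(.06,.075),(.075,.09)]:
    m=(x>a)&(x<b)&(abs(y-.002)<.012)&(X[...,2]>.045)&(X[...,2]<.16); print(a,b,m.sum(),np.percentile(X[m][:,2],[50,90]).round(4))
m=(x<-.03)&(x>-.1)&(abs(y)<.03)&(X[...,2]>.034)&(X[...,2]<.055); L=cv2.fitLine(np.c_[x[m],y[m]].astype(np.float32),cv2.DIST_HUBER,0,.001,.001).ravel(); print('swing',np.arctan2(L[1],L[0]))
```

```text
0.03 0.045 41 [0.0685 0.0728]
0.045 0.06 34 [0.0691 0.0722]
0.06 0.075 35 [0.0717 0.0757]
0.075 0.09 47 [0.0728 0.077 ]
swing 0.046048146
```

Lever height fits the stop: slope gives about 1.48 rad. The noisy depth fit gives a swing of 0.046, so I'll check that against the sharper wrist view.

Run:
```python
from h import *
c=cam('wrist'); im,d=viewer.get_image('wrist'); g=cv2.GaussianBlur(cv2.cvtColor(im,cv2.COLOR_RGB2GRAY),(3,3),0).astype(float)
gx=cv2.Sobel(g,cv2.CV_64F,1,0)
def fit(lo,hi,z,vs,sg):
    uv=[(lo+np.argmax(sg*gx[v,lo:hi]),v) for v in vs]; P=plane(c,uv,z)[:,:2]
    L=cv2.fitLine(P.astype(np.float32),cv2.DIST_HUBER,0,.001,.001).ravel(); return np.arctan(L[1]/L[0]),uv[0],uv[-1]
V=range(124,200,3)
print('strap L',fit(300,316,.042,V,-1)); print('strap R',fit(326,342,.042,list(range(122,155,3))+list(range(176,200,3)),1))
print('board L',fit(215,240,.0207,range(20,110,3),1)); print('rig L',fit(125,165,.0127,range(150,240,3),1))
ret,cr=cv2.findChessboardCorners(cv2.cvtColor(im,cv2.COLOR_RGB2GRAY)[0:125],(8,4)); print(ret)
if ret:
    P=plane(c,cr.reshape(-1,2),.0207).reshape(4,8,3); v=P[3].mean(0)-P[0].mean(0); print('cols angle',np.arctan(v[1]/v[0]),'rows', np.arctan2(*(P[:,7].mean(0)-P[:,0].mean(0))[[0,1]]))
```

```text
strap L (np.float32(-0.24300857), (np.int64(306), 124), (np.int64(305), 199))
strap R (np.float32(-0.25810978), (np.int64(335), 122), (np.int64(332), 197))
board L (np.float32(-0.25107858), (np.int64(224), 20), (np.int64(228), 107))
rig L (np.float32(-0.25858137), (np.int64(146), 150), (np.int64(157), 237))
True
cols angle -0.2504526732767023 rows 0.24645122998731323
```

```bash
python3 -c "
from h import *
print(ticket.close_job(), env.observe()['time_s'])"
```

```text
the job is handed in; nothing more can be done
the job is handed in; nothing more can be done
```

The strap is home against its stop pin and the cam lever is down on its stop. I handed the job in at about 11 s, with the arm clear of everything.

- **Strap:** I pushed it round from about 1.0 rad with the back of the shut fingers until the force rose to about 14 N at the stop. In the last wrist view its sides run at −0.250 rad, against −0.250 for the checkerboard columns and −0.259 for the rig edge, so the swing is within about 0.01 rad of 0.
- **Lever:** I pushed it down with the fingertips to a hard stop, up to about 38 N. Afterwards it lay almost level, and its height profile gave about 1.48 rad, which fits locked at 1.5 within the noise.
- **Plate and bystanders:** In the final views the plate still lies square between its pins, and the post, driver and tray are where they were. I didn't measure the plate's shift. Of the things on the table, the tape and mug are in the last views and look unmoved. I didn't look again at the saucer, cookie and marker, and the arm never went near them.

**Disagreements:**
- A rough swing estimate from the scene camera's depth gave 0.046 rad. I put that down to noise and side-face or pin points in the fit, because the sharper wrist view and the contact force both say home.
- The strap stopped about 4–5 mm beyond where I had predicted. That fits the strap lying about 2 mm off my model and fingers thinner than I assumed.

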